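Lay the safety rule flush along a chromatography plate on the sloping viewer

ROBOT

A 6-joint arm with a two-finger parallel gripper is mounted at the origin on the work surface. World frame = base frame: x ahead of the robot, y to its left, z up, the work surface at z = 0. Lengths are in m, angles in rad, forces in N, time in s.
With the tool pointing down it reaches from about 0.25 to 0.775 m from the base axis. Payload 4 kg.
Tool frame: the origin (TCP) lies at the very end of the fingers, on their centre line; the grasp point (between the pads) lies tcp_to_grasp behind it (tcp_to_grasp is the distance from the TCP to the grasp point, in m); z points along the fingers, y is the direction in which the jaws open and shut (so a half turn about z gives the same grasp; the last joint's range is limited). The gripper opens to 94 mm and grips with 3 to 60 N. Pads are 16 mm wide; open, the fingers measure 119 mm over their backs; the gripper's body (75 mm by 177 mm) begins 78 mm behind the grasp point.
Start: joints at [-1.25, 0.087, 1.371, -0, 1.684, -0.103], TCP at [0.226, -0.501, 0.206] pointing down, gripper open.
Joint ranges: [-3.1, 3.1], [-0.76, 2.03], [0.27, 2.55], [-1.08, 4.22], [0.17, 2.65], [-2.57, 2.57]. Speed limits (rad/s): [2.79, 2.79, 3.14, 3.14, 3.14, 3.14].

INTERFACE

Orientations are given as [roll, pitch, yaw] about the fixed x, y, z axes, in that order (R = Rz(yaw) Ry(pitch) Rx(roll)).
In Python, from bench import * gives the robot as it stands.
- The arm moves only by the tool play_rows, never from a script. Its argument "rows" is a list of rows, each a list of 3 entries, a list of its own where there are three numbers: the finger opening in cm, from 0 to 9.4, then the shift along the world's x, y, z in cm, then the turn, a rotation vector about the world's x, y, z in rad. A call has 1 to 8 rows; each row is the pose to reach, as a shift and turn from the pose commanded when the call began; what a row does not reach only later rows make up. A row lasts 1/12 s, in which the tool goes at most 41.7 mm and 7.16 degrees, less where a joint would pass 70% of its speed; a pose out of reach is approached as far as the arm can. A call with a gripper value outside its range is refused whole. The fingers move at their own pace and stop on an object; the grip force is fixed at half the most. Time passes only in rows, so rows that repeat a pose let the fingers close. It gives the time, the measured TCP pose, the force and the opening at its end, in the units of the state.
- get_obs(): the state, without advancing time (a new reading comes with each control period).
- snapshot(name): name is "scene" or "top" or "wrist"; returns a dict with "pixels" (384x512x3 uint8, red, green, blue), "fx", "fy", "cx", "cy" (pixels), "rvec" (rotation vector, rad) and "tvec" (3), from world to camera coordinates, as OpenCV has them. Camera axes: x right, y down, z forward; pixel columns grow to the right and rows downward; lengths in m; the calibration is good to about 2 mm. A picture is of the moment at which its call begins. There is no depth.
- close_job(): hands the job in, once; it reports no verdict.
Trained networks look in the newest picture that a camera, given by its name, has taken for a name from the list of things; names that differ only in an ending like _2 or _b are one class to them, and where a whole thing is asked for, a point or a joint stands for the part that bears it (a point fixed in the world has none). Each returns a list of dicts, best first, with "confidence" (0 to 1); they miss things now and then, are a little off and sometimes report something else, mostly with a low value. They report only what shows in the picture. A call takes as long as a camera call. They do not tell look-alikes from the thing itself.
- silhouettes(camera, label): "mask" (384x512 bool, what is visible of it) and "point" ([row, column] in pixels, amid what is visible of it).
The state is a dict: "time": time; "joint_positions": joint angles; "qvel": joint speeds; "joint_torque": joint torques, N m; "tool_pos": TCP position; "ee_rot": TCP orientation; "wrist_force": force on the tool from outside, world axes, zero at the start; "wrist_torque": the same for the moment, N m; "width": finger opening in m.
Only numpy, scipy, OpenCV 4.12 (cv2) and the standard library are available. Lean on these libraries where they do the work, as an engineer would, in place of code of your own. Each camera call takes 0.05 s, during which the arm holds its last target. There are 200 camera calls.

TASK

Pick up the aluminium safety rule and lay it flat, face up, on the sloping viewing panel, ready for reading the spots: its zero end (the end without the hanging hole) standing on the ledge and its graduated edge flush along the left-hand long edge (as the robot sees it) of the tall glass plate. Be gentle: neither plate may be shifted along the ledge, the rule must not be laid on or dragged over the coated face of the tall plate, and the robot itself must not touch that plate. Let go of the rule, and leave the spot plate, the jar and the wash bottle where they are.

Things in the scene. Friction and masses are not known exactly. Their poses are not given: they have to be found in the camera images.
- rule: Loose aluminium safety rule 240 x 36 x 5 mm, about 0.16 kg, face up on the bench beside the viewer. Along its centre line stands a grey grip rail, 150 long (centred), 12 wide, top 31 mm above the underside. Origin: centre of underside. x along it towards the end with the square 12 mm hanging hole (+120 mm; zero end -120 mm); y across, graduated edge (black ticks) at -18 mm; z up out of the face.
- rule_edge_zero (a point): point of the rule: the corner of the graduated edge at the zero end, on the underside (-120, -18, 0 mm in the rule's frame)
- rule_edge_200 (a point): point of the rule: on the graduated edge 200 mm from the zero end, on the underside (+80, -18, 0 mm in the rule's frame)
- panel: Fixed LED viewing panel on a stand, 280 mm up the slope x 360 wide, sloping 27 degrees, low edge towards the robot. Origin: centre of its flat face, 100 mm above the bench. x up the slope, y level to the left, z out of the face. Along the low edge a ledge stands 12 mm proud; its upper side, on which plates and rule stand, is at x = -128 mm. Face clear from there to +140 mm.
- clip: Steel spring clip on the ledge, 26 wide, 14 high. It holds the tall glass plate (200 up the slope x 100 wide x 4 mm, pale coated face up, flat on the panel, foot on the ledge) by its foot, off centre: the plate's left edge lies 40 to 60 mm left of the clip. Pushed along the ledge with over about 8 N the plate slips in the clip. Origin: clip's middle at the plate's foot, on the face; axes as panel.
- short_plate: Short glass plate, 100 x 50 x 4 mm, same kind and clip, near the left end of the ledge. Its right edge is at least 110 mm left of the tall plate's clip. Origin: centre of underside (right edge at y = -25 mm); axes as the panel's. Leave it alone.
- spot_plate: loose white porcelain spot plate 110 x 85 x 10 mm, on the bench on the other side of the viewer from the rule; origin: centre of its underside. Leave it alone.
- jar: loose small open glass jar, 48 mm wide, 55 mm high, on the bench behind and left; origin: centre of its underside. Leave it alone.
- wash_bottle: loose plastic wash bottle, 72 mm wide, 206 mm high, on the bench behind and right; origin: centre of its underside. Leave it alone.
Things that resemble listed ones, but are neither listed nor needed, are in the scene too. Several things have the shape of the rule; the one meant has the colours described above.

How it is judged:
By the outcome, as a careful person would: the job done as asked, in the order asked, and still so for the second after the job is handed in, with the robot touching nothing.
It also fails if it takes over 48 s, if anything falls off the work surface, if the arm or the gripper's body presses on something with over 40 N, if the wrist force passes 120 N, or if a joint passes its speed limit or range.

## Working session

There is one attempt and no reset: what is moved stays moved. The work goes in short steps, Python scripts to look and compute and a tool call to move; the robot and the scene stay as the last step left them, time stands still between calls to the robot, and variables do not carry over. Pictures are saved under pics/ and viewed, about 8 in all and at most 12, crops included, and the job is handed in when it is done.

Besides the shell and the picture viewer there is one more tool, called after "Emit:" by a JSON object that holds its "api" and its "payload". play_rows: Moves the arm, as the interface text tells. Its arguments: {"type":"object","properties":{"rows":{"type":"array"}},"required":["rows"]}

```bash
mkdir -p pics
cat > h.py <<'E'
from bench import *
import numpy as np, cv2
def shot(n,f):
    s=snapshot(n); cv2.imwrite('pics/'+f,np.ascontiguousarray(s['pixels'][:,:,::-1]))
    np.savez(''+f[:-4]+'.npz',**s); return s
def P(s):
    R=cv2.Rodrigues(np.array(s['rvec'],float))[0]; K=np.array([[s['fx'],0,s['cx']],[0,s['fy'],s['cy']],[0,0,1.]])
    return K,R,np.array(s['tvec'],float).reshape(3)
def proj(s,X):
    K,R,t=P(s); X=np.atleast_2d(X); c=X@R.T+t; u=c@K.T; return u[:,:2]/u[:,2:]
def ray(s,uv):
    K,R,t=P(s); d=R.T@np.linalg.inv(K)@np.array([uv[0],uv[1],1.]); return -R.T@t,d/np.linalg.norm(d)
def onplane(s,uv,p0,n):
    o,d=ray(s,uv); return o+d*(np.dot(np.array(p0)-o,n)/np.dot(d,n))
E
python3 - <<'E'
from h import *
a=shot('scene','a.png');b=shot('top','b.png')
for n,s in(('scene',a),('top',b)):
    K,R,t=P(s);print(n,K[0,0],K[0,2],K[1,2],'cam',-R.T@t,'fwd',R[2])
    for l in ['rule','panel','clip','short_plate','spot_plate','jar']:
        for d in silhouettes(n,l):
            m=d['mask'];r=cv2.minAreaRect(np.argwhere(m)[:,::-1].astype(np.float32));print(l,round(d['confidence'],2),d['point'],m.sum(),np.round(r[0]),np.round(r[1]),round(r[2]))
im=np.hstack([cv2.imread('pics/a.png'),cv2.imread('pics/b.png')]);cv2.imwrite('pics/ab.png',np.vstack([cv2.resize(cv2.imread('pics/a.png'),(400,300)),cv2.resize(cv2.imread('pics/b.png'),(400,300))]))
print(get_obs())
E
```

```text
scene 399.85678593563495 255.31072336878267 186.41862760518725 cam [ 0.79554442 -0.46780727  0.97721842] fwd [-0.34939815  0.44472146 -0.82470828]
rule 0.94 [135.7, 330.8] 846 [333. 135.] [75. 13.] 22
rule 0.64 [104.7, 250.9] 596 [252. 109.] [12. 52.] 3
panel 0.65 [134.8, 332.9] 858 [332. 135.] [75. 13.] 22
panel 0.64 [240.5, 338.6] 13873 [337. 232.] [113. 152.] 32
clip 0.93 [234.0, 324.8] 2597 [321. 237.] [81. 38.] 20
short_plate 0.57 [185.8, 336.5] 518 [337. 185.] [41. 15.] 12
spot_plate 0.6 [307.9, 178.9] 1572 [176. 309.] [44. 37.] 31
jar 0.78 [183.3, 393.7] 258 [394. 180.] [17. 18.] 18
top 347.3212138458774 253.4828393703265 193.18301257983774 cam [ 0.38993006 -0.03211591  0.93938544] fwd [ 0.04140416  0.01514601 -0.99902767]
rule 0.84 [296.5, 136.2] 1095 [137. 293.] [14. 89.] 53
rule 0.73 [189.8, 111.8] 1174 [112. 190.] [87. 14.] 79
panel 0.74 [92.6, 232.1] 17521 [231.  95.] [121. 156.] 86
panel 0.56 [191.3, 111.5] 1295 [112. 190.] [88. 16.] 80
short_plate 0.9 [133.9, 177.0] 855 [178. 136.] [46. 20.] 82
spot_plate 0.59 [178.2, 376.7] 1329 [376. 179.] [41. 33.] 79
jar 0.67 [93.0, 126.4] 359 [128.  98.] [24. 18.] 45
{'time': 0.7, 'joint_positions': array([-1.25009595e+00,  8.71508108e-02,  1.37066816e+00,  6.98721508e-06,
        1.68360754e+00, -1.03062027e-01]), 'qvel': array([-0.00130331,  0.00057807, -0.00072546,  0.00130988,  0.00074932,
        0.00038338]), 'joint_torque': array([-8.26558789e-04, -3.39913845e+01, -3.02522528e+01,  7.17118545e-02,
        2.34766473e-02,  3.80779227e-06]), 'tool_pos': array([ 0.22618142, -0.50136866,  0.20554896]), 'ee_rot': array([3.14142668e+00, 1.01869719e-05, 4.23763193e-01]), 'wrist_force': array([-0.11878968,  0.19173465,  0.80602049]), 'wrist_torque': array([ 0.02352077,  0.01897224, -0.02314162]), 'width': 0.09388795871121473}
```

View pics/a.png

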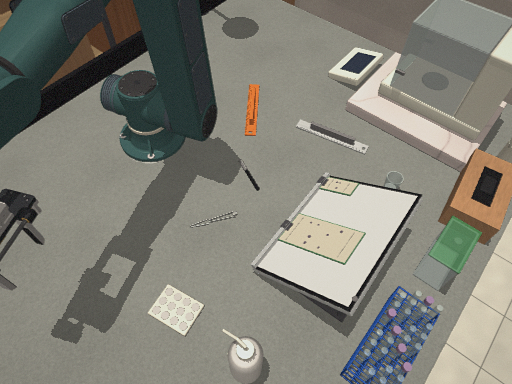

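View pics/b.png

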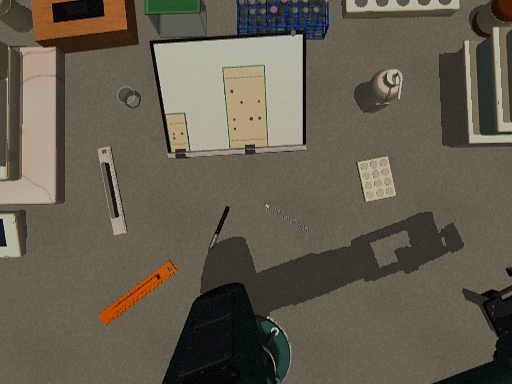

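Candidates for the rule: the silver rule at top-view (112,190) / scene (332,135), and the orange look-alike at top (137,293) / scene (252,108). By the description I choose the silver one with the grey rail. One close crop to check it, alongside the panel.

Run:
```python
from h import *
b=cv2.imread('pics/b.png')
c1=cv2.resize(b[140:242,85:140],None,fx=5,fy=5,interpolation=cv2.INTER_CUBIC)
c2=cv2.resize(b[28:164,148:314],None,fx=3,fy=3,interpolation=cv2.INTER_CUBIC)
o=np.zeros((510,800,3),np.uint8);o[:510,:275]=c1;o[:408,290:788]=c2;cv2.imwrite('pics/c.png',o)
import bench; print([n for n in dir(bench) if not n.startswith('_')]); 
print(getattr(bench,'tcp_to_grasp',None))
s=dict(np.load('b.npz'))
for n,uv in dict(ruletop=(106,147),rulebot=(121,234)).items(): print(n,onplane(s,uv,[0,0,.005],np.array([0,0,1.])))
```

```text
['IKError', 'close_job', 'get_obs', 'silhouettes', 'snapshot', 'tcp_to_grasp']
0.0188
ruletop [0.56213025 0.38184047 0.005     ]
rulebot [0.32517692 0.34121245 0.005     ]
```

View pics/c.png

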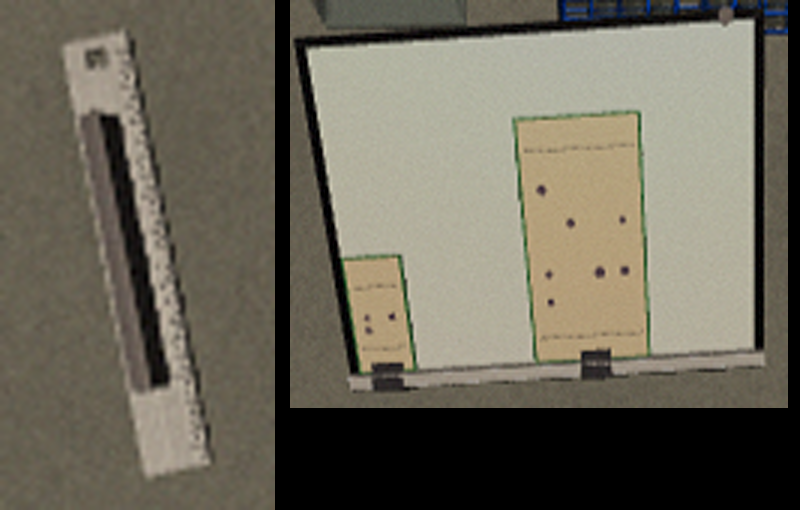

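The crop shows the silver rule with its square hole at the far end (97,151 in top view) and ticks on its right side, grey rail with a dark shadow. The tall plate stands at (222–268, 65–149) in top view, the short plate at far left.

```bash
cat >> h.py <<'E'
from scipy.optimize import least_squares
from scipy.spatial.transform import Rotation as Ro
T27=np.deg2rad(27)
def Rpanel(yaw): return (Ro.from_euler('z',yaw)*Ro.from_euler('y',-T27)).as_matrix()
def zl(yaw,foot): return foot
HF=.1-.128*np.sin(T27)   # height of face at the ledge
def plate_pts(p,L=.2,W=.1,t=.004):  # p: x,y of left foot corner on face, yaw
    R=Rpanel(p[2]); return np.array([p[0],p[1],HF])+np.array([[L,0,t],[L,-W,t],[0,-W,t],[0,0,t]])@R.T
def rule_pts(p,z=.005):
    R=Ro.from_euler('z',p[2]).as_matrix(); return np.array([p[0],p[1],0])+np.array([[.12,.018,z],[.12,-.018,z],[-.12,-.018,z],[-.12,.018,z]])@R.T
def fit(f,p0,obs):
    r=least_squares(lambda p:np.concatenate([(proj(s,f(p))[i]-uv) for s,i,uv in obs]).ravel(),p0,loss='soft_l1');return r.x,r.fun
E
python3 - <<'E'
from h import *
s=dict(np.load('b.npz'))
q=lambda l:[(s,i,np.array(u)) for i,u in enumerate(l)]
print(fit(rule_pts,[.44,.36,0],q([(97.4,149),(110.4,146),(127,232.6),(114.6,235.6)])))
p,r=fit(plate_pts,[.55,.05,0],q([(222.7,67.3),(264.3,65),(267.7,146.7),(230.3,148.7)]));print(p,r)
print('panel x dir',Rpanel(p[2]))
E
```

```text
(array([0.4428931 , 0.36468136, 0.19234397]), array([ 0.05887514, -0.04072857, -0.06853652,  0.18457866,  0.31603098,
        0.0382346 , -0.30470426, -0.1792194 ]))
[0.54465836 0.04125098 0.03826809] [-0.35274045  0.03354016  0.49118416 -0.29336002  0.4697538   0.00755982
 -0.65616034  0.26825996]
panel x dir [[ 8.90354188e-01 -3.82587526e-02 -4.53658118e-01]
 [ 3.40887982e-02  9.99267866e-01 -1.73691102e-02]
 [ 4.53990500e-01  1.73472348e-18  8.91006524e-01]]
```

Emit:
{"api": "play_rows", "payload": {"rows": [[9.4,[19,45,0],[0,0,-0.23]],[9.4,[19,45,0],[0,0,-0.23]],[9.4,[19,45,0],[0,0,-0.23]],[9.4,[19,45,0],[0,0,-0.23]],[9.4,[19,45,0],[0,0,-0.23]],[9.4,[19,45,0],[0,0,-0.23]],[9.4,[19,45,0],[0,0,-0.23]],[9.4,[19,45,0],[0,0,-0.23]]]}}

```text
time: 1.37
tool_pos: [0.3561, -0.1925, 0.2058]
ee_rot: [3.141, -0.001, 0.193]
wrist_force: [1.2, -0.1, -0.3]
width: 0.094
```

Emit:
{"api": "play_rows", "payload": {"rows": [[9.4,[8.7,55.7,0],[0,0,0]],[9.4,[8.7,55.7,0],[0,0,0]],[9.4,[8.7,55.7,0],[0,0,0]],[9.4,[8.7,55.7,0],[0,0,0]],[9.4,[8.7,55.7,0],[0,0,0]],[9.4,[8.7,55.7,0],[0,0,0]],[9.4,[8.7,55.7,0],[0,0,0]],[9.4,[8.7,55.7,0],[0,0,0]]]}}

```text
time: 2.03
tool_pos: [0.4071, 0.1373, 0.2059]
ee_rot: [3.141, -0.001, 0.194]
wrist_force: [0.2, -0.8, 0.6]
width: 0.0939
```

Run:
```python
from h import *
o=get_obs();print(o['tool_pos'],o['ee_rot'],o['joint_positions'])
```

```text
[0.40708594 0.13727748 0.20594306] [ 3.14131228e+00 -1.44566833e-03  1.94171269e-01] [ 1.93342435e-01 -1.86172961e-01  1.63130384e+00 -2.81338521e-04
  1.69501587e+00  1.56993264e+00]
```

Emit:
{"api": "play_rows", "payload": {"rows": [[9.4,[3.6,22.8,0],[0,0,0]],[9.4,[3.6,22.8,0],[0,0,0]],[9.4,[3.6,22.8,0],[0,0,0]],[9.4,[3.6,22.8,0],[0,0,0]],[9.4,[3.6,22.8,0],[0,0,0]],[9.4,[3.6,22.8,0],[0,0,0]],[9.4,[3.6,22.8,0],[0,0,0]]]}}

```text
time: 2.62
tool_pos: [0.4428, 0.3672, 0.2042]
ee_rot: [-3.141, 0.001, 0.199]
wrist_force: [-0.4, -0.5, -0.5]
width: 0.094
```

Run:
```python
from h import *
s=shot('wrist','w1.png');K,R,t=P(s);print(get_obs()['tool_pos'],'cam',-R.T@t,'fwd',R[2],K[0,0])
print(proj(s,rule_pts([.4429,.3647,.1923])))
```

```text
[0.44284895 0.36485789 0.20450715] cam [0.52621203 0.38354097 0.38370076] fwd [-0.28320788 -0.05628814 -0.95740532] 284.8284255837834
[[243.15518336  69.61565342]
 [272.23697735  69.80126091]
 [268.47588474 243.81601247]
 [244.17105261 243.67759772]]
```

View pics/w1.png

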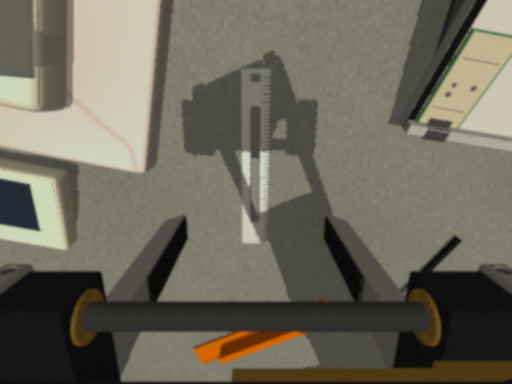

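The view shows the rule upright in the wrist image between the fingers (left edge ≈241, right ≈269, zero end at row 243, hole at (256,77)), within 2 px of my prediction. Descending.

Emit:
{"api": "play_rows", "payload": {"rows": [[9.4,[0,0.1,-4],[0,0,0]],[9.4,[0,0.1,-8],[0,0,0]],[9.4,[0,0.1,-12],[0,0,0]],[9.4,[0,0.1,-15],[0,0,0]],[9.4,[0,0.1,-17.5],[0,0,0]],[9.4,[0,0.1,-19],[0,0,0]],[9.4,[0,0.1,-19.5],[0,0,0]],[9.4,[0,0.1,-19.5],[0,0,0]]]}}

```text
time: 3.33
tool_pos: [0.4424, 0.3622, 0.0092]
ee_rot: [3.14, 0.003, 0.193]
wrist_force: [-0.2, 0.9, 0.8]
width: 0.0939
```

Emit:
{"api": "play_rows", "payload": {"rows": [[0.8,[0,0,0],[0,0,0]],[0.8,[0,0,0],[0,0,0]],[0.8,[0,0,0],[0,0,0]],[0.8,[0,0,0],[0,0,0]],[0.8,[0,0,0],[0,0,0]],[0.8,[0,0,0],[0,0,0]],[0.8,[0,0,0],[0,0,0]],[0.8,[0,0,0],[0,0,0]]]}}

```text
time: 4.0
tool_pos: [0.4433, 0.3641, 0.0106]
ee_rot: [3.142, -0.0, 0.194]
wrist_force: [-0.2, -0.4, 0.1]
width: 0.0439
```

Emit:
{"api": "play_rows", "payload": {"rows": [[0.8,[0,0,-0.1],[0,0,0]],[0.8,[0,0,-0.1],[0,0,0]],[0.8,[0,0,-0.1],[0,0,0]],[0.8,[0,0,-0.1],[0,0,0]],[0.8,[0,0,-0.1],[0,0,0]],[0.8,[0,0,-0.1],[0,0,0]],[0.8,[0,0,-0.1],[0,0,0]],[0.8,[0,0,-0.1],[0,0,0]]]}}

```text
time: 4.67
tool_pos: [0.4433, 0.3641, 0.0094]
ee_rot: [3.142, 0.0, 0.194]
wrist_force: [-0.4, 0.3, -1.2]
width: 0.0115
```

Run:
```python
from h import *
o=get_obs();print(o['tool_pos'],o['ee_rot'],o['width'],o['wrist_force'])
```

```text
[0.44325098 0.36409369 0.00943731] [3.14155962e+00 7.18439362e-05 1.93792713e-01] 0.01151151726002945 [-0.38082268  0.27755875 -1.24601011]
```

Emit:
{"api": "play_rows", "payload": {"rows": [[0.8,[0,0,1],[0,0,0]],[0.8,[0,0,3],[0,0,0]],[0.8,[0,0,7],[0,0,0]],[0.8,[0,0,11],[0,0,0]],[0.8,[0,0,15],[0,0,0]],[0.8,[0,0,19],[0,0,0]],[0.8,[0,0,22],[0,0,0]],[0.8,[0,0,22],[0,0,0]]]}}

```text
time: 5.33
tool_pos: [0.446, 0.3657, 0.2395]
ee_rot: [-3.136, -0.015, 0.194]
wrist_force: [0.4, 1.0, -1.0]
width: 0.0117
```

```bash
cat >> h.py <<'E'
def target(p,dx=0,dy=0,dz=0,h=.0094,cx=0.,cy=0.):
    """tool TCP pose for rule standing at left foot corner p with offsets in panel axes"""
    R=Rpanel(p[2]); X=np.array([p[0],p[1],HF])+R@np.array([.12+dx+cx,.018+dy+cy,dz+h]); return X,R@np.diag([1,-1,-1.])
def delta(X,Rt):
    o=get_obs(); Rc=Ro.from_euler('xyz',o['ee_rot']).as_matrix()
    print('shift cm',np.round((X-o['tool_pos'])*100,2),'rv',np.round(Ro.from_matrix(Rt@Rc.T).as_rotvec(),3),'F',np.round(o['wrist_force'],1),'pos',np.round(o['tool_pos'],4),'w',o['width'])
E
python3 - <<'E'
from h import *
p=[.5447,.0413,.0383]
delta(*target(p,dx=.015,dy=.005,dz=.08))
s=shot('wrist','w2.png')
o=get_obs();R=Ro.from_euler('xyz',o['ee_rot']).as_matrix()@np.diag([1,-1,-1.]);
c=o['tool_pos']+R@np.array([0,0,-.0094])
print(o['ee_rot'],proj(s,c+np.array([[.12,.018,.005],[.12,-.018,.005],[-.12,-.018,.005],[-.12,.018,.005]])@R.T))
E
```

```text
shift cm [ 17.74 -29.83  -5.67] rv [ 0.047 -0.454 -0.154] F [ 0.4  1.  -1. ] pos [0.446  0.3657 0.2395] w 0.011725164941831966
[-3.13799215 -0.009558    0.19371734] [[225.44528852  40.18101348]
 [285.36330523  40.12366727]
 [276.97799365 355.73848137]
 [234.05176255 355.69086373]]
```

View pics/w2.png

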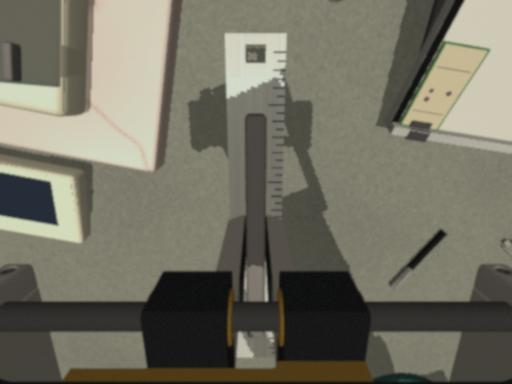

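```bash
cat >> h.py <<'E'
def rule_in_hand(s,h=.0094,cx=0,cy=0,L=.12):
    o=get_obs();R=Ro.from_euler('xyz',o['ee_rot']).as_matrix()@np.diag([1,-1,-1.]);
    c=o['tool_pos']+R@np.array([cx,cy,-h]); return o,proj(s,c+np.array([[L,.018,.005],[L,-.018,.005],[-L,-.018,.005],[-L,.018,.005]])@R.T)
E
python3 - <<'E'
from h import *
shot('wrist','w2.png');shot('wrist','w3.png');s=shot('wrist','w3.png')
o,q=rule_in_hand(s);print(o['tool_pos'],o['ee_rot'],o['wrist_force']);print(q)
for h in(.0094,.0,-.005): print(h,rule_in_hand(s,h=h)[1].round(1).tolist())
for d in silhouettes('wrist','rule'):
    m=d['mask'];ys,xs=np.where(m);print(d['confidence'],ys.min(),ys.max(),[(r,xs[ys==r].min(),xs[ys==r].max()) for r in (36,45,100,200,350,360) if (ys==r).any()])
delta(*target([.5447,.0413,.0383],dx=.015,dy=.005,dz=.08))
g=cv2.imread('pics/w3.png');print(g[26:46,240].sum(1),g[345:375,262].sum(1)); print(g[60,215:300].sum(1))
E
```

```text
[0.44239356 0.3633708  0.22719267] [3.13980074 0.0037916  0.1937056 ] [-0.43160183 -0.10452925 -2.14851141]
[[224.43169722  37.90433357]
 [285.44833592  37.86194524]
 [276.86248532 357.50543587]
 [233.49658491 357.49988059]]
0.0094 [[224.4, 37.9], [285.4, 37.9], [276.9, 357.5], [233.5, 357.5]]
0.0 [[222.7, 34.4], [287.1, 34.3], [277.7, 367.7], [232.6, 367.7]]
-0.005 [[221.7, 32.3], [288.1, 32.3], [278.2, 373.5], [232.1, 373.5]]
0.87 32 357 [(36, np.int64(225), np.int64(287)), (45, np.int64(225), np.int64(287)), (100, np.int64(226), np.int64(285)), (200, np.int64(230), np.int64(282)), (350, np.int64(236), np.int64(274))]
shift cm [ 18.13 -29.59  -4.37] rv [ 0.057 -0.473 -0.152] F [ 0.4 -0.1 -1.9] pos [0.4422 0.3632 0.2265] w 0.012035251228944756
[364 365 373 373 378 385 439 534 594 615 621 617 619 618 620 616 619 619
 619 621] [319 322 325 328 327 325 325 325 329 326 324 336 350 365 366 366 366 367
 368 361 363 356 331 265 198 167 158 161 160 158]
[378 377 377 376 373 374 378 382 388 425 505 589 620 623 620 620 617 620
 620 621 619 619 617 615 615 620 628 626 618 587 491 352 253 233 234 231
 232 231 231 230 233 236 236 230 229 234 232 231 240 301 433 571 619 624
 625 626 619 617 621 622 614 588 506 383 291 273 274 271 273 274 299 337
 364 375 371 376 377 376 374 373 374 371 370 371 375]
```

The held rule shows hole end at row 33 and zero end at row 357 (predicted 38 and 357): it sits level in the hand within a few mm. Moving to hover over the gap left of the tall plate.

Emit:
{"api": "play_rows", "payload": {"rows": [[0.8,[2,-3.5,0.5],[0.0,-0.06,-0.02]],[0.8,[4,-7,0.5],[0.012,-0.12,-0.04]],[0.8,[6,-10.5,0.5],[0.02,-0.18,-0.06]],[0.8,[8.5,-14,0.5],[0.028,-0.25,-0.08]],[0.8,[11,-18,0],[0.036,-0.32,-0.1]],[0.8,[13.5,-22,0],[0.042,-0.39,-0.125]],[0.8,[16,-26,0],[0.05,-0.468,-0.153]],[0.8,[18,-29.5,0],[0.05,-0.468,-0.153]]]}}

```text
time: 6.25
tool_pos: [0.6101, 0.0822, 0.2221]
ee_rot: [3.137, -0.46, 0.039]
wrist_force: [-0.0, 1.6, -2.8]
width: 0.0119
```

Emit:
{"api": "play_rows", "payload": {"rows": [[0.8,[0,0,0],[0,0,0]],[0.8,[0,0,0],[0,0,0]]]}}

```text
time: 6.42
tool_pos: [0.6137, 0.0809, 0.2255]
ee_rot: [3.137, -0.463, 0.034]
wrist_force: [-0.1, 0.6, -2.1]
width: 0.0118
```

Run:
```python
from h import *
s=shot('wrist','w4.png'); p=[.5447,.0413,.0383]
delta(*target(p,dx=.015,dy=.005,dz=.08))
print(proj(s,plate_pts(p)), rule_in_hand(s)[1])
```

```text
shift cm [ 0.97 -1.53 -4.36] rv [ 0.004 -0.006  0.003] F [ 0.   0.1 -1.4] pos [0.6138 0.0826 0.2265] w 0.01181731027737664
[[288.72425664 128.74071903]
 [382.67109606 128.32042351]
 [362.48425052 287.90722179]
 [283.84005741 288.50826341]] [[220.18737963  35.0700984 ]
 [282.41930333  34.9383005 ]
 [275.05442837 358.87887957]
 [231.24790691 359.03833113]]
```

View pics/w4.png

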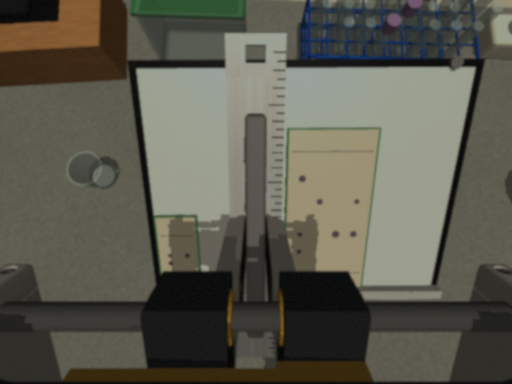

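The held rule's ticked edge is at column 287 and the tall plate's left edge runs (288,128)→(285,215); plate corners match my predicted ones within 2 px. Descending to 15 mm above the face with a side margin.

Emit:
{"api": "play_rows", "payload": {"rows": [[0.8,[1,-1.1,-2.5],[0,0,0]],[0.8,[2,-1.1,-5],[0,0,0]],[0.8,[3,-1.1,-7.5],[0,0,0]],[0.8,[3.5,-1.1,-9],[0,0,0]],[0.8,[3.95,-1.1,-10.2],[0,0,0]],[0.8,[3.95,-1.1,-10.2],[0,0,0]],[0.8,[3.95,-1.1,-10.2],[0,0,0]]]}}

```text
time: 7.05
tool_pos: [0.6538, 0.0738, 0.1266]
ee_rot: [3.137, -0.468, 0.041]
wrist_force: [0.9, 0.6, -1.5]
width: 0.012
```

```bash
cat >> h.py <<'E'
def panel_state(p,n=4):
    R=Rpanel(p[2]);A=[]
    for i in range(n):
        if i: snapshot('top')
        o=get_obs();x=R.T@(o['tool_pos']-np.array([p[0],p[1],HF]))-np.array([.12,.018,.0094]);A.append(np.r_[x*1000,R.T@o['wrist_force'],R.T@o['wrist_torque']])
    A=np.array(A);print('panel mm dx,dy,dz',A[:,:3].mean(0).round(1),'sd',A[:,:3].std(0).round(1),'F',A[:,3:6].mean(0).round(1),'T',A[:,6:].mean(0).round(2),'t',o['time'])
    print('cm->world for +1mm x,y,z',(R/10).T.round(3).tolist(), Ro.from_matrix(target(p)[1]@Ro.from_euler('xyz',o['ee_rot']).as_matrix().T).as_rotvec().round(3))
E
python3 - <<'E'
from h import *
p=[.5447,.0413,.0383]; s=shot('wrist','w5.png');panel_state(p)
print(proj(s,plate_pts(p)).round(1).tolist())
E
```

```text
panel mm dx,dy,dz [19.   9.7 18. ] sd [0.5 0.2 0.4] F [-0.7  0.  -1. ] T [ 0.03  0.3  -0.02] t 7.25
cm->world for +1mm x,y,z [[0.089, 0.003, 0.045], [-0.004, 0.1, -0.0], [-0.045, -0.002, 0.089]] [0.004 0.003 0.001]
[[295.5, 131.6], [438.6, 131.9], [396.8, 356.0], [286.0, 356.2]]
```

View pics/w5.png

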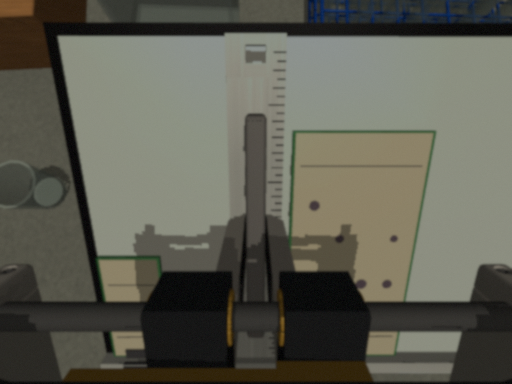

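Plate TL corner is at (293,131) (predicted 295,132), rule's ticked edge at column 286: still clear of it, parallel. Going on to near contact.

Emit:
{"api": "play_rows", "payload": {"rows": [[0.8,[-0.1,0,-0.6],[0,0,0]],[0.8,[-0.2,0,-1.2],[0,0,0]],[0.8,[-0.4,0,-1.8],[0,0,0]],[0.8,[-0.4,0,-1.88],[0,0,0]],[0.8,[-0.4,0,-1.88],[0,0,0]]]}}

```text
time: 7.67
tool_pos: [0.6494, 0.0724, 0.1073]
ee_rot: [3.137, -0.468, 0.039]
wrist_force: [0.7, 0.3, -2.0]
width: 0.0122
```

Run:
```python
from h import *
p=[.5447,.0413,.0383]; panel_state(p)
```

```text
panel mm dx,dy,dz [4.9 9.  1.4] sd [0.7 0.  0.3] F [-0.5  0.  -1.7] T [ 0.03  0.33 -0.02] t 7.8167
cm->world for +1mm x,y,z [[0.089, 0.003, 0.045], [-0.004, 0.1, -0.0], [-0.045, -0.002, 0.089]] [ 0.004 -0.     0.002]
```

Emit:
{"api": "play_rows", "payload": {"rows": [[0.8,[0.03,0,-0.05],[0,0,0]],[0.8,[0.05,0,-0.09],[0,0,0]],[0.8,[0.06,0,-0.13],[0,0,0]],[0.8,[0.06,0,-0.13],[0,0,0]]]}}

```text
time: 8.15
tool_pos: [0.651, 0.0724, 0.1074]
ee_rot: [3.137, -0.47, 0.039]
wrist_force: [-0.1, -0.8, -1.7]
width: 0.0118
```

Run:
```python
from h import *
p=[.5447,.0413,.0383]; panel_state(p)
```

```text
panel mm dx,dy,dz [5.4 9.1 0.2] sd [0. 0. 0.] F [-0.8 -0.7 -0.9] T [ 0.02  0.32 -0.  ] t 8.3
cm->world for +1mm x,y,z [[0.089, 0.003, 0.045], [-0.004, 0.1, -0.0], [-0.045, -0.002, 0.089]] [ 0.004 -0.001  0.001]
```

Emit:
{"api": "play_rows", "payload": {"rows": [[0.8,[0.02,0,-0.05],[0,0,0]],[0.8,[0.05,0,-0.09],[0,0,0]],[0.8,[0.05,0,-0.09],[0,0,0]]]}}

```text
time: 8.55
tool_pos: [0.6511, 0.0725, 0.1072]
ee_rot: [3.137, -0.47, 0.039]
wrist_force: [-4.9, -0.5, 3.4]
width: 0.0115
```

Run:
```python
from h import *
p=[.5447,.0413,.0383]; panel_state(p)
```

```text
panel mm dx,dy,dz [5.5 9.  0. ] sd [0. 0. 0.] F [-3.3 -0.1  5.1] T [0.06 0.7  0.  ] t 8.7
cm->world for +1mm x,y,z [[0.089, 0.003, 0.045], [-0.004, 0.1, -0.0], [-0.045, -0.002, 0.089]] [ 0.004 -0.001  0.001]
```

Emit:
{"api": "play_rows", "payload": {"rows": [[0.8,[-0.03,0,0.06],[0,0,0]],[0.8,[-0.12,0,0.02],[0,0,0]],[0.8,[-0.21,0,-0.03],[0,0,0]],[0.8,[-0.3,-0.01,-0.07],[0,0,0]],[0.8,[-0.39,-0.01,-0.12],[0,0,0]],[0.8,[-0.39,-0.01,-0.12],[0,0,0]]]}}

```text
time: 9.2
tool_pos: [0.6477, 0.0724, 0.1056]
ee_rot: [3.137, -0.471, 0.039]
wrist_force: [1.1, -0.0, 0.3]
width: 0.0121
```

Run:
```python
from h import *
p=[.5447,.0413,.0383]; panel_state(p,3)
```

```text
panel mm dx,dy,dz [1.6 9.1 0.1] sd [0. 0. 0.] F [0.1 0.5 0.3] T [ 0.08  0.18 -0.04] t 9.3
cm->world for +1mm x,y,z [[0.089, 0.003, 0.045], [-0.004, 0.1, -0.0], [-0.045, -0.002, 0.089]] [ 0.004 -0.     0.001]
```

Emit:
{"api": "play_rows", "payload": {"rows": [[0.8,[-0.05,0,-0.02],[0,0,0]],[0.8,[-0.09,0,-0.045],[0,0,0]],[0.8,[-0.14,-0.01,-0.07],[0,0,0]],[0.8,[-0.18,-0.01,-0.09],[0,0,0]],[0.8,[-0.18,-0.01,-0.09],[0,0,0]]]}}

```text
time: 9.72
tool_pos: [0.6458, 0.0723, 0.1046]
ee_rot: [3.137, -0.471, 0.039]
wrist_force: [-0.1, 0.4, 0.5]
width: 0.0117
```

Run:
```python
from h import *
p=[.5447,.0413,.0383]; panel_state(p,3)
```

```text
panel mm dx,dy,dz [-0.5  9.1  0.1] sd [0. 0. 0.] F [0.3 0.3 0.5] T [ 0.07  0.12 -0.04] t 9.8167
cm->world for +1mm x,y,z [[0.089, 0.003, 0.045], [-0.004, 0.1, -0.0], [-0.045, -0.002, 0.089]] [ 0.004 -0.001  0.001]
```

Emit:
{"api": "play_rows", "payload": {"rows": [[0.8,[-0.05,0,-0.02],[0,0,0]],[0.8,[-0.09,0,-0.045],[0,0,0]],[0.8,[-0.14,-0.01,-0.07],[0,0,0]],[0.8,[-0.14,-0.01,-0.07],[0,0,0]]]}}

```text
time: 10.15
tool_pos: [0.6451, 0.0723, 0.1045]
ee_rot: [3.137, -0.472, 0.039]
wrist_force: [3.4, 1.1, 0.5]
width: 0.012
```

Run:
```python
from h import *
p=[.5447,.0413,.0383]; panel_state(p,3)
```

```text
panel mm dx,dy,dz [-1.1  9.1  0.3] sd [0. 0. 0.] F [ 3.5  0.7 -1. ] T [ 0.13 -0.44 -0.  ] t 10.25
cm->world for +1mm x,y,z [[0.089, 0.003, 0.045], [-0.004, 0.1, -0.0], [-0.045, -0.002, 0.089]] [0.004 0.001 0.001]
```

Ledge found (3.5 N). Backing off a little, then sliding right towards the plate.

Emit:
{"api": "play_rows", "payload": {"rows": [[0.8,[0.09,0,0.06],[0,0,0]],[0.8,[0.09,-0.1,0.06],[0,0,0]],[0.8,[0.09,-0.2,0.06],[0,0,0]],[0.8,[0.1,-0.3,0.06],[0,0,0]],[0.8,[0.1,-0.4,0.06],[0,0,0]],[0.8,[0.1,-0.5,0.06],[0,0,0]],[0.8,[0.1,-0.5,0.06],[0,0,0]]]}}

```text
time: 10.83
tool_pos: [0.6454, 0.0672, 0.1045]
ee_rot: [3.137, -0.471, 0.038]
wrist_force: [2.7, 2.5, 0.5]
width: 0.0117
```

Run:
```python
from h import *
p=[.5447,.0413,.0383]; s=shot('wrist','w6.png');panel_state(p,3)
g=cv2.imread('pics/w6.png');cv2.imwrite('pics/w6c.png',cv2.resize(g[20:270,200:330],None,fx=2.3*2,fy=2.3,interpolation=cv2.INTER_CUBIC))
```

```text
panel mm dx,dy,dz [-1.   4.1  0.2] sd [0. 0. 0.] F [ 2.8  1.6 -1.3] T [ 0.46 -0.4  -0.21] t 10.9833
cm->world for +1mm x,y,z [[0.089, 0.003, 0.045], [-0.004, 0.1, -0.0], [-0.045, -0.002, 0.089]] [ 0.004 -0.001  0.002]
```

View pics/w6c.png

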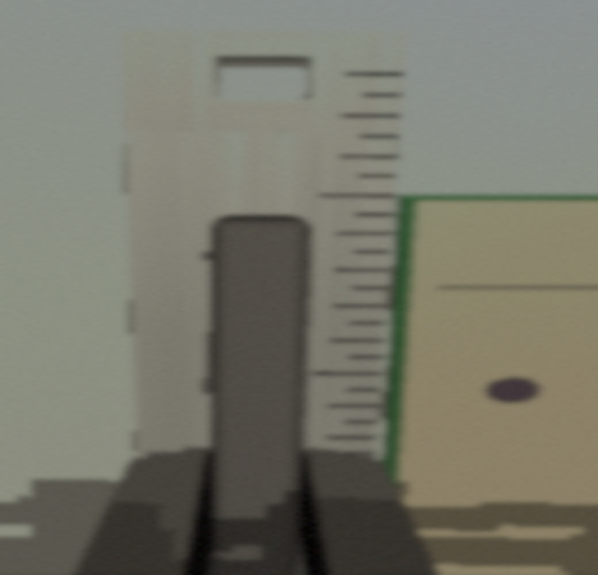

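The ticked edge is now about 1 mm (1–1.5 px) from the plate's green left edge, parallel. Unloading the ledge slightly and closing the last gap in fine steps.

Emit:
{"api": "play_rows", "payload": {"rows": [[0.8,[0.04,0,0.02],[0,0,0]],[0.8,[0.05,-0.03,0.03],[0,0,0]],[0.8,[0.05,-0.06,0.03],[0,0,0]],[0.8,[0.05,-0.06,0.03],[0,0,0]]]}}

```text
time: 11.32
tool_pos: [0.6455, 0.0665, 0.1043]
ee_rot: [3.137, -0.469, 0.039]
wrist_force: [1.9, 1.3, 0.2]
width: 0.0116
```

Run:
```python
from h import *
p=[.5447,.0413,.0383]; panel_state(p,3)
```

```text
panel mm dx,dy,dz [-1.   3.3  0.1] sd [0. 0. 0.] F [ 2.1  1.3 -0.5] T [ 0.37 -0.21 -0.13] t 11.4167
cm->world for +1mm x,y,z [[0.089, 0.003, 0.045], [-0.004, 0.1, -0.0], [-0.045, -0.002, 0.089]] [ 0.005 -0.002  0.001]
```

Emit:
{"api": "play_rows", "payload": {"rows": [[0.8,[0.03,0,0.01],[0,0,0]],[0.8,[0.03,-0.03,0.01],[0,0,0]],[0.8,[0.03,-0.06,0.01],[0,0,0]],[0.8,[0.03,-0.06,0.01],[0,0,0]]]}}

```text
time: 11.75
tool_pos: [0.6455, 0.0659, 0.1043]
ee_rot: [3.136, -0.469, 0.039]
wrist_force: [-2.3, 2.0, 1.8]
width: 0.0121
```

Run:
```python
from h import *
p=[.5447,.0413,.0383]; panel_state(p,3)
```

```text
panel mm dx,dy,dz [-1.1  2.7  0. ] sd [0. 0. 0.] F [-0.9  1.8  2.1] T [ 0.38  0.25 -0.01] t 11.85
cm->world for +1mm x,y,z [[0.089, 0.003, 0.045], [-0.004, 0.1, -0.0], [-0.045, -0.002, 0.089]] [ 0.005 -0.002  0.001]
```

Run:
```python
from h import *
p=[.5447,.0413,.0383]; s=shot('wrist','w7.png')
g=cv2.imread('pics/w7.png');a=cv2.imread('pics/w6.png')
f=lambda g:cv2.resize(g[90:240,265:305],None,fx=9,fy=4,interpolation=cv2.INTER_CUBIC)
cv2.imwrite('pics/w7c.png',np.hstack([f(a),f(g)]))
```

```text
(no output)
```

View pics/w7c.png

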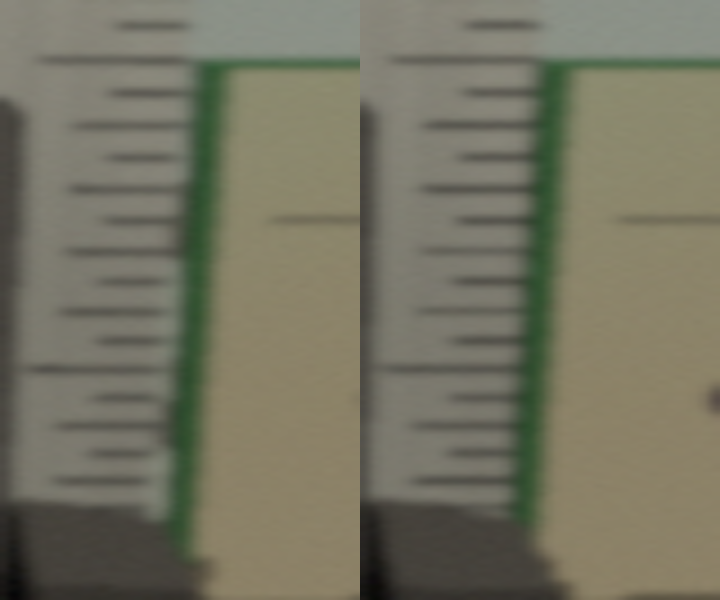

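The right half (now) shows the ticks ending right at the green edge along the whole visible length, versus a gap before. One small step more to confirm contact by force.

Emit:
{"api": "play_rows", "payload": {"rows": [[0.8,[-0.01,-0.02,0.02],[0,0,0]],[0.8,[-0.02,-0.03,0.03],[0,0,0]],[0.8,[-0.02,-0.03,0.03],[0,0,0]]]}}

```text
time: 12.15
tool_pos: [0.6455, 0.0654, 0.1044]
ee_rot: [3.136, -0.469, 0.039]
wrist_force: [-0.3, 0.4, 0.0]
width: 0.0118
```

Run:
```python
from h import *
p=[.5447,.0413,.0383]; panel_state(p,3)
```

```text
panel mm dx,dy,dz [-1.   2.2  0.1] sd [0. 0. 0.] F [-0.7 -0.2 -0.2] T [0.09 0.31 0.03] t 12.25
cm->world for +1mm x,y,z [[0.089, 0.003, 0.045], [-0.004, 0.1, -0.0], [-0.045, -0.002, 0.089]] [ 0.005 -0.002  0.002]
```

Emit:
{"api": "play_rows", "payload": {"rows": [[0.8,[0,-0.02,0],[0,0,0]],[0.8,[0,-0.04,0],[0,0,0]],[0.8,[0,-0.04,0],[0,0,0]]]}}

```text
time: 12.5
tool_pos: [0.6457, 0.0652, 0.1045]
ee_rot: [3.137, -0.469, 0.039]
wrist_force: [-0.9, 0.0, -2.4]
width: 0.0116
```

Run:
```python
from h import *
p=[.5447,.0413,.0383]; panel_state(p,3)
```

```text
panel mm dx,dy,dz [-0.8  2.   0.2] sd [0. 0. 0.] F [-1.3  0.1 -1.2] T [ 0.18  0.36 -0.03] t 12.6
cm->world for +1mm x,y,z [[0.089, 0.003, 0.045], [-0.004, 0.1, -0.0], [-0.045, -0.002, 0.089]] [ 0.004 -0.002  0.002]
```

Emit:
{"api": "play_rows", "payload": {"rows": [[0.8,[0,-0.02,-0.01],[0,0,0]],[0.8,[0,-0.04,-0.01],[0,0,0]],[0.8,[0,-0.04,-0.01],[0,0,0]]]}}

```text
time: 12.85
tool_pos: [0.6458, 0.065, 0.1047]
ee_rot: [3.137, -0.47, 0.039]
wrist_force: [-0.3, 1.3, -1.5]
width: 0.0115
```

Run:
```python
from h import *
p=[.5447,.0413,.0383]; panel_state(p,3)
```

```text
panel mm dx,dy,dz [-0.7  1.9  0.3] sd [0. 0. 0.] F [-0.6  1.1 -1.4] T [ 0.3   0.41 -0.08] t 12.95
cm->world for +1mm x,y,z [[0.089, 0.003, 0.045], [-0.004, 0.1, -0.0], [-0.045, -0.002, 0.089]] [ 0.004 -0.001  0.001]
```

Emit:
{"api": "play_rows", "payload": {"rows": [[0.8,[0,-0.02,-0.02],[0,0,0]],[0.8,[-0.01,-0.03,-0.04],[0,0,0]],[0.8,[-0.01,-0.03,-0.04],[0,0,0]]]}}

```text
time: 13.2
tool_pos: [0.6459, 0.0649, 0.1047]
ee_rot: [3.137, -0.471, 0.039]
wrist_force: [-0.8, 1.8, -2.6]
width: 0.0116
```

Run:
```python
from h import *
p=[.5447,.0413,.0383]; panel_state(p,3)
s=shot('wrist','w8.png')
g=cv2.imread('pics/w8.png');a=cv2.imread('pics/w7.png')
f=lambda g:cv2.resize(g[90:240,265:305],None,fx=9,fy=4,interpolation=cv2.INTER_CUBIC)
cv2.imwrite('pics/w8c.png',np.hstack([f(a),f(g)]))
```

```text
panel mm dx,dy,dz [-0.6  1.7  0.3] sd [0. 0. 0.] F [-1.1  1.8 -1.5] T [ 0.52  0.38 -0.07] t 13.3
cm->world for +1mm x,y,z [[0.089, 0.003, 0.045], [-0.004, 0.1, -0.0], [-0.045, -0.002, 0.089]] [ 0.004 -0.001  0.001]
```

View pics/w8c.png

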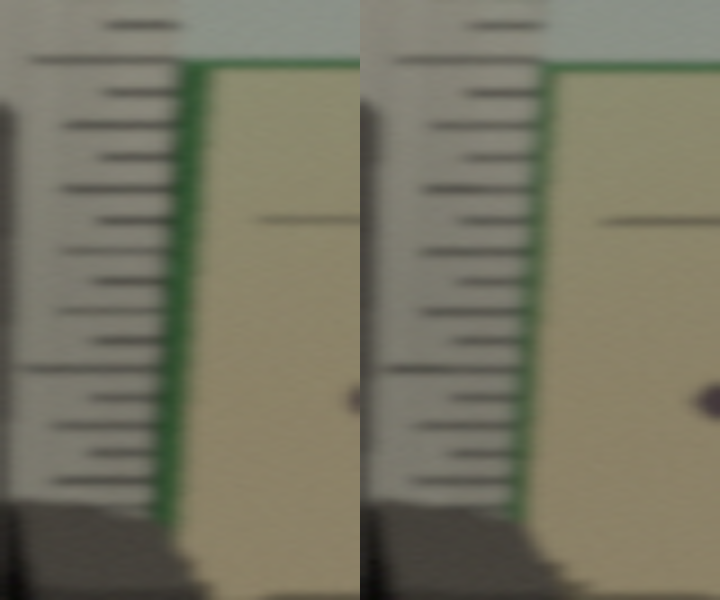

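Green margin has narrowed from ~3 px to ~1 px evenly (the glass side face is hidden) and side force has risen to 1.8 N: flush contact. Seating on ledge and face.

Emit:
{"api": "play_rows", "payload": {"rows": [[0.8,[-0.02,0,-0.03],[0,0,0]],[0.8,[-0.04,0,-0.06],[0,0,0]],[0.8,[-0.04,0,-0.06],[0,0,0]]]}}

```text
time: 13.6
tool_pos: [0.6459, 0.0648, 0.1046]
ee_rot: [3.137, -0.472, 0.039]
wrist_force: [1.1, 3.3, 0.3]
width: 0.0117
```

Run:
```python
from h import *
p=[.5447,.0413,.0383]; panel_state(p,3)
```

```text
panel mm dx,dy,dz [-0.6  1.6  0.1] sd [0. 0. 0.] F [ 0.7  3.5 -0.1] T [ 0.71  0.18 -0.11] t 13.7
cm->world for +1mm x,y,z [[0.089, 0.003, 0.045], [-0.004, 0.1, -0.0], [-0.045, -0.002, 0.089]] [0.004 0.001 0.001]
```

Emit:
{"api": "play_rows", "payload": {"rows": [[0.8,[0,0.03,0],[0,0,0]],[0.8,[-0.04,0.03,-0.02],[0,0,0]],[0.8,[-0.07,0.03,-0.04],[0,0,0]],[0.8,[-0.07,0.03,-0.04],[0,0,0]]]}}

```text
time: 14.03
tool_pos: [0.6455, 0.0649, 0.1044]
ee_rot: [3.137, -0.473, 0.039]
wrist_force: [1.9, 2.5, 0.7]
width: 0.0118
```

Run:
```python
from h import *
p=[.5447,.0413,.0383]; panel_state(p,3)
```

```text
panel mm dx,dy,dz [-1.   1.7  0.2] sd [0. 0. 0.] F [ 2.9  2.9 -0.1] T [ 0.69 -0.29 -0.07] t 14.1333
cm->world for +1mm x,y,z [[0.089, 0.003, 0.045], [-0.004, 0.1, -0.0], [-0.045, -0.002, 0.089]] [0.004 0.001 0.001]
```

Seated: 2.9 N on ledge, 2.9 N against plate (limit 8). Releasing narrowly and retracting along the panel normal.

Emit:
{"api": "play_rows", "payload": {"rows": [[1.4,[0.02,0.02,0.01],[0,0,0]],[2.4,[0.02,0.02,0.01],[0,0,0]],[2.4,[0.02,0.02,0.01],[0,0,0]],[2.4,[0.02,0.02,0.01],[0,0,0]],[2.4,[-0.2,0,0.45],[0,0,0]],[2.4,[-0.9,-0.02,1.8],[0,0,0]],[2.4,[-2.2,-0.06,4.4],[0,0,0]],[2.4,[-4,-0.1,8],[0,0,0]]]}}

```text
time: 14.8
tool_pos: [0.6022, 0.0634, 0.1797]
ee_rot: [3.136, -0.461, 0.039]
wrist_force: [0.2, 1.3, 0.3]
width: 0.024
```

Emit:
{"api": "play_rows", "payload": {"rows": [[2.4,[-2,0,3],[0,0,0]],[2.4,[-4,0,6],[0,0,0]],[2.4,[-6,0,8],[0,0,0]],[2.4,[-6,0,8],[0,0,0]]]}}

```text
time: 15.13
tool_pos: [0.5448, 0.0639, 0.2722]
ee_rot: [3.136, -0.483, 0.04]
wrist_force: [0.3, -0.5, 1.1]
width: 0.024
```

Run:
```python
from h import *
s=shot('wrist','w9.png');s=shot('wrist','w9.png');t=shot('top','t9.png');o=get_obs();print(o['time'],o['tool_pos'],o['wrist_force'],o['width'])
g=cv2.imread('pics/w9.png');h=cv2.resize(cv2.imread('pics/t9.png')[28:164,148:314],None,fx=3,fy=3,interpolation=cv2.INTER_CUBIC)
h=np.vstack([h[:384],np.zeros((0,498,3),np.uint8)])
cv2.imwrite('pics/f9.png',np.hstack([cv2.resize(g[:, 130:430],(300,384)),h]))
print(silhouettes('wrist','rule')[0]['confidence'])
```

```text
15.2833 [0.54445249 0.06371294 0.26275331] [-0.19397086  0.72519147  0.50114296] 0.023976645172192154
0.91
```

View pics/f9.png

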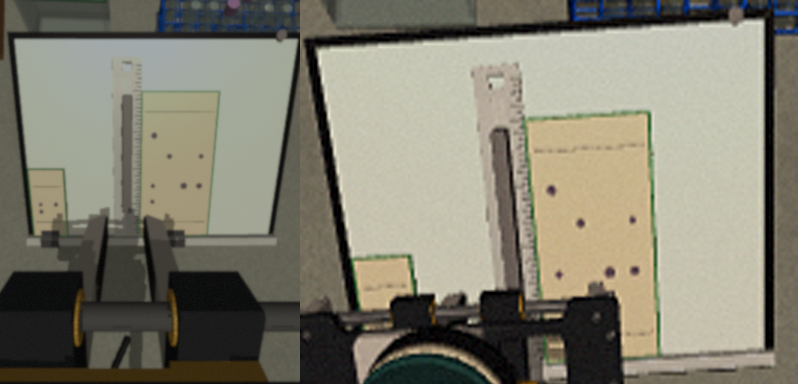

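The rule lies on the panel with its ticked edge along the plate's left edge; the plate corners are unchanged. The zero end is hidden by the arm here, so I'll move it aside for the last look.

Emit:
{"api": "play_rows", "payload": {"rows": [[2.4,[-3,-3,2],[0,0,0]],[2.4,[-5,-6,3],[0,0,0]],[2.4,[-7,-9,3],[0,0,0]],[2.4,[-9,-12,3],[0,0,0]],[2.4,[-11,-15,3],[0,0,0]],[2.4,[-13,-18,3],[0,0,0]],[2.4,[-15,-21,3],[0,0,0]],[2.4,[-15,-21,3],[0,0,0]]]}}

```text
time: 16.0
tool_pos: [0.3912, -0.1538, 0.2903]
ee_rot: [3.138, -0.465, 0.022]
wrist_force: [0.8, -0.4, -0.8]
width: 0.0236
```

Run:
```python
from h import *
shot('wrist','w10.png');s=shot('wrist','w10.png');t=shot('top','t10.png');shot('scene','s10.png');print(get_obs()['time'])
b=cv2.imread('pics/b.png');t=cv2.imread('pics/t10.png');a=cv2.imread('pics/a.png');sc=cv2.imread('pics/s10.png')
def sh(A,B,y0,y1,x0,x1):
    f=lambda I:np.float32(cv2.cvtColor(I[y0:y1,x0:x1],6));return np.round(cv2.phaseCorrelate(f(A),f(B),cv2.createHanningWindow((x1-x0,y1-y0),cv2.CV_32F)),2)
print('tall',sh(b,t,60,154,234,280),'short',sh(b,t,108,160,158,196),'ref panel',sh(b,t,34,60,200,300),'spot',sh(b,t,150,206,350,405),'jar',sh(b,t,80,112,112,146),'bottle',sh(b,t,62,112,362,410))
z=lambda I,y0,y1,x0,x1,w,h:cv2.resize(I[y0:y1,x0:x1],(w,h),interpolation=cv2.INTER_CUBIC)
top=np.hstack([z(t,40,165,160,285,400,400),z(sc,160,280,250,370,400,400)])
cv2.imwrite('pics/f10.png',np.vstack([top,np.hstack([z(cv2.imread('pics/w10.png'),0,384,0,512,266,200),z(t,0,384,0,512,266,200),z(sc,0,384,0,512,268,200)])]))
```

```text
16.2Traceback (most recent call last):
  File "<stdin>", line 6, in <module>
  File "<stdin>", line 5, in sh
    return _wrapfunc(a, 'round', decimals=decimals, out=out)
    return _wrapit(obj, method, *args, **kwds)
    conv = _array_converter(obj)
ValueError: setting an array element with a sequence. The requested array has an inhomogeneous shape after 1 dimensions. The detected shape was (2,) + inhomogeneous part.
```

Run:
```python
from h import *
b=cv2.imread('pics/b.png');t=cv2.imread('pics/t10.png');sc=cv2.imread('pics/s10.png')
def sh(A,B,y0,y1,x0,x1):
    f=lambda I:np.float32(cv2.cvtColor(I[y0:y1,x0:x1],6));return np.round(cv2.phaseCorrelate(f(A),f(B),cv2.createHanningWindow((x1-x0,y1-y0),cv2.CV_32F))[0],2)
print('tall',sh(b,t,60,154,234,280),'short',sh(b,t,108,160,158,196),'ref panel',sh(b,t,34,60,200,300),'spot',sh(b,t,150,206,350,405),'jar',sh(b,t,80,112,112,146),'bottle',sh(b,t,62,112,362,410))
z=lambda I,y0,y1,x0,x1,w,h:cv2.resize(I[y0:y1,x0:x1],(w,h),interpolation=cv2.INTER_CUBIC)
top=np.hstack([z(t,40,165,160,285,400,400),z(sc,160,280,250,370,400,400)])
cv2.imwrite('pics/f10.png',np.vstack([top,np.hstack([z(cv2.imread('pics/w10.png'),0,384,0,512,266,200),z(t,0,384,0,512,266,200),z(sc,0,384,0,512,268,200)])]))
```

```text
tall [ 0.   -0.11] short [0.05 0.06] ref panel [-0.33  0.87] spot [-0.02 -0.07] jar [-0.01 -0.06] bottle [0.02 0.05]
```

View pics/f10.png

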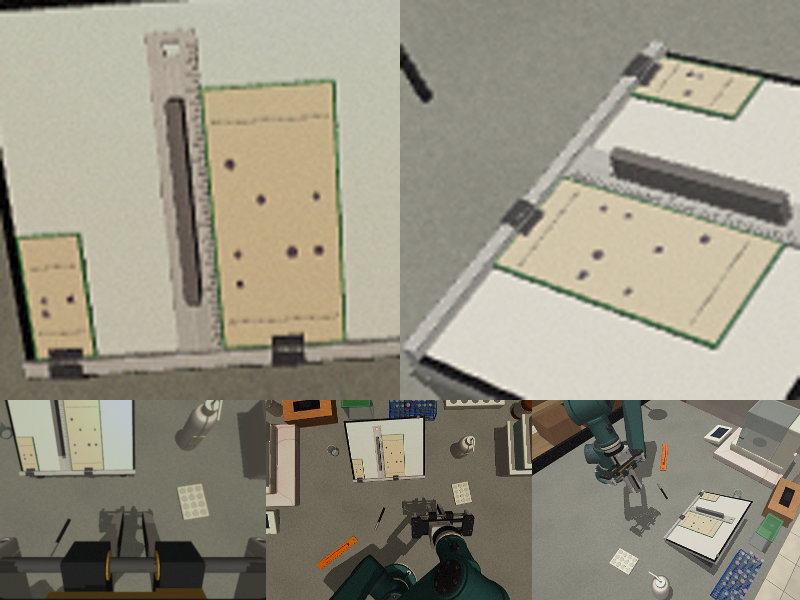

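The rule stands with its zero end on the ledge, at (200,350) in the left crop. Its ticked edge runs along the plate's green left edge for the full length. The plates show 0.00–0.06 px of shift along the ledge and the loose items have not moved. Handing in.

```bash
python3 -c "
from bench import *
print(get_obs()['time'],close_job())"
```

```text
the job is handed in; nothing more can be done
16.2 None
```

The aluminium rule is lying face up on the viewing panel. Its zero end is on the ledge and its graduated edge is flush along the tall plate's left edge. The job was handed in at 16.2 s.

- **How it was placed:** I gripped the rule by its rail and lowered it onto bare panel to the left of the plate. I found the ledge by touch (about 3 N), then slid the rule sideways until it met the plate. The largest side force I read was 3.5 N, against the 8 N slip limit. I opened the fingers only to 24 mm and backed off along the panel normal.
- **Final pictures:** There is no visible gap along the edge. Between the first and last top views, both plates moved 0.05 px or less along the ledge. The spot plate, jar and wash bottle moved 0.1 px or less.
- **What disagreed:**
  - While the rule was held, the wrist view put its hole end about 5 px from where I predicted, and some plate corners up to 4 px. I put this down to calibration and placed the rule by force and close views instead.
  - One reading of side force turned out to be friction rather than contact, so I kept closing the gap.
  - In the last comparison, the strip used as a fixed panel reference read 0.9 px of shift. I think that is because the rule's hole end now shows near it, but I did not check further.

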